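Fit the strainer's hand nut

ROBOT

A 6-joint arm with a two-finger parallel gripper is mounted at the origin on the work surface. World frame = base frame: x ahead of the robot, y to its left, z up, the work surface at z = 0. Lengths are in mm, angles in rad, forces in N, time in s.
With the tool pointing down it reaches from about 275 to 1000 mm from the base axis. Payload 8.4 kg.
Tool frame: the origin (TCP) lies at the very end of the fingers, on their centre line; the grasp point (between the pads) lies 19 mm behind it; z points along the fingers, y is the direction in which the jaws open and shut (so a half turn about z gives the same grasp; the last joint's range is limited). The gripper opens to 85 mm and grips with 20 to 120 N. Pads are 22 mm wide; open, the fingers measure 114 mm over their backs; the gripper's body (76 mm by 85 mm) begins 54 mm behind the grasp point. The pads swing forward as they close: fully open they stand 13 mm farther back than shut.
Start: joints at [1.214, 0.353, 1.633, -0, 1.155, -0.002], TCP at [217.125, 586.075, 231.281] pointing down, gripper open.
Joint ranges: [-2.63, 2.63], [-0.92, 2.1], [0.06, 2.66], [-1.3, 4.44], [0, 2.69], [-3.02, 3.02]. Speed limits (rad/s): [2.22, 2.22, 2.79, 3.14, 3.14, 3.14].

INTERFACE

Orientations are given as [roll, pitch, yaw] about the fixed x, y, z axes, in that order (R = Rz(yaw) Ry(pitch) Rx(roll)).
In Python, from rig import sense, grab_frame, get_calibration, sign_off, boxes_of, trace gives the robot as it stands.
- The arm moves only by the tool servo_tool, never from a script. Its argument "rows" is a list of rows, each a list of 3 entries, a list of its own where there are three numbers: the finger opening in mm, from 0 to 85.4, then the shift along the tool's x, y, z in mm, then the turn, a rotation vector about the tool's x, y, z in degrees. A call has 1 to 8 rows; each row shifts and turns the commanded pose from where the row before left it, along the tool's axes as they then stand; what a row does not reach is not made up. A row lasts 1/8 s, in which the tool goes at most 62.5 mm and 10.7 degrees, less where a joint would pass 70% of its speed; a pose out of reach is approached as far as the arm can. A call is refused whole if a number of a shift passes 62.5 or a number of a turn 10.7, either way. A call with a gripper value outside its range is refused whole. The fingers move at their own pace and stop on an object; "force" is the grip in N (left out, the last holds). Time passes only in rows, so rows that do not move let the fingers close. It gives the time, the measured TCP pose, the force and the opening at its end, in the units of the state.
- sense(): the state, without advancing time (a new reading comes with each control period).
- grab_frame(name): name is "scene" or "side" or "wrist"; returns the picture (480x640x3 uint8, blue, green, red); there is no depth.
- get_calibration(name): a dict with "intrinsics" (3x3 intrinsics, pixels), "k1" (the pictures are not rectified: a ray, as slopes to the right and down, at radius r is drawn at 1 + k1 r^2 times it, then the intrinsics apply), "world_to_cam" (4x4, takes a point from world to camera coordinates). Camera axes: x right, y down, z forward; pixel columns grow to the right and rows downward; lengths in mm; the calibration is good to about 2 mm. A picture is of the moment at which its call begins: read the wrist's pose just before it. get_calibration takes no time and is no camera call; for the wrist camera it gives the pose at the moment of the call.
- sign_off(): hands the job in, once; it reports no verdict.
Trained networks look in the newest picture that a camera, given by its name, has taken for a name from the list of things; names that differ only in an ending like _2 or _b are one class to them, and where a whole thing is asked for, a point or a joint stands for the part that bears it (a point fixed in the world has none). Each returns a list of dicts, best first, with "conf" (0 to 1); they miss things now and then, are a little off and sometimes report something else, mostly with a low value. They report only what shows in the picture. A call takes as long as a camera call. They do not tell look-alikes from the thing itself.
- boxes_of(camera, thing): "centre" ([x, y, z] in mm, in the coordinates of the camera as it stood for that picture, good to about 4 mm: the middle of the surface that is visible of it).
- trace(camera, thing): "mask" (480x640 bool, what is visible of it).
The state is a dict: "clock": time; "qpos": joint angles; "qvel": joint speeds; "joint_efforts": joint torques, N m; "eef_pos": TCP position; "tcp_rot": TCP orientation; "contact_force": force on the tool from outside, world axes, zero at the start; "wrist_torque": the same for the moment, N m; "opening": opening from 0.0 (shut) to 1.0 (fully open).
Only numpy, scipy, OpenCV 4.12 (cv2) and the standard library are available. Lean on these libraries where they do the work, as an engineer would, in place of code of your own. Each camera call takes 0.05 s, during which the arm holds its last target. There are 200 camera calls.

TASK

The lid of the water strainer is held by a quarter-turn hand nut on its upright stud. Of the three hand nuts on the table, find the one that truly fits: it must slide right down over the stud and its cross pin, and catch under the pin when turned. Lower it fully home, turn it a quarter turn (either way) so that the pin lies across its slots, let go, and leave the other two nuts lying on the table.

Things in the scene. Friction and masses are not known exactly. Their poses are not given: they have to be found in the camera images.
- stud (a point): Steel stud on a fixed round grey strainer (lid 122 mm wide, top 83 mm up; pipe stubs along x to 105 mm). Point: on the stud's axis at the top of the 40 mm wide seat the nut rests on, 95 mm above the table; z up. Stud 22 mm thick, 55 mm high above the point, last 12 mm tapered to 10 mm. A 6 mm cross pin runs along x, 20 mm out to each side, underside 34 mm above the point.
- nut_a_mid (a point): Centre of a loose dark grey hexagonal nut, 30 mm high, 56 mm across flats, 90 g, lying flat; z up. Hole: 31 mm round bore plus two slots 17 mm wide, reaching 24.5 mm from the axis along +x and -x (to two corners); flats face +y, -y. Passes the stud with slots along the pin, 4.5 mm play; home, this point is 15 mm above stud, its top 4 mm under the pin. Half a turn alike.
- nut_b_mid (a point): Centre of another loose dark grey nut, same outside and axes, 100 g, but with an 18 mm round bore with two slots 10 mm wide to 24.5 mm from the axis: too tight, it stops on the stud's tapered tip.
- nut_c_mid (a point): Centre of a third loose dark grey nut, same outside and axes, 70 g, but with a plain 47 mm round bore without slots: it drops loosely over stud and pin and never catches under the pin.
There are look-alikes about, which are no part of the job. What is shaped like the part that bears nut_a_mid but red is not meant.

How it is judged (in metres and radians):
At the end, for the whole second after the job is handed in: The slotted nut with the 31 mm bore sits fully down on the strainer's seat (within 3 mm in height and 10 mm of the stud's axis), at rest, with its slots turned at least 57 degrees away from the cross pin; the other two nuts lie on the table (horizontal distance between nut_a_mid and stud below 0.01 m and z of nut_a_mid in the frame of stud between 0.01 and 0.018 m and angle between the x axis of nut_a_mid and the x axis of stud, either way round above 1 rad and linear speed of nut_a below 0.02 m/s and height (world z) of each of nut_b_mid, nut_c_mid below 0.04 m); the robot touches nothing.
It also fails if it takes over 72 s, if anything falls off the work surface, if the arm or the gripper's body presses on something with over 40 N, if the wrist force passes 120 N, or if a joint passes its speed limit or range.

## Working session

There is one attempt and no reset: what is moved stays moved. The work goes in short steps, Python scripts to look and compute and a tool call to move; the robot and the scene stay as the last step left them, time stands still between calls to the robot, and variables do not carry over. Pictures are saved under pics/ and viewed, about 8 in all and at most 12, crops included, and the job is handed in when it is done.

Besides the shell and the picture viewer there is one more tool, called after "Request:" by a JSON object that holds its "fn" and its "kwargs", one argument or row to a line. servo_tool: Moves the arm, as the interface text tells. Its arguments: {"type":"object","properties":{"rows":{"type":"array","items":{"type":"array"}},"force":{"type":"number"}},"required":["rows"]}

```bash
mkdir -p pics; ls
cat > h.py <<'E'
import numpy as np, cv2
from rig import *
def ray(cam,uv,cal=None):
    c=cal or get_calibration(cam); K=np.array(c["intrinsics"]);k=c["k1"];T=np.array(c["world_to_cam"])
    d=(np.array(uv,float)-K[:2,2])/[K[0,0],K[1,1]]; s=d.copy()
    for _ in range(30): s=d/(1+k*(s@s))
    R=T[:3,:3]; return -R.T@T[:3,3], R.T@np.array([*s,1])
def onz(cam,uv,z,cal=None):
    o,d=ray(cam,uv,cal); return o+d*(z-o[2])/d[2]
def proj(cam,P,cal=None):
    c=cal or get_calibration(cam); K=np.array(c["intrinsics"]);k=c["k1"];T=np.array(c["world_to_cam"])
    p=T[:3,:3]@np.array(P,float)+T[:3,3]; s=p[:2]/p[2]; s=s*(1+k*(s@s)); return K[:2,:2]@s+K[:2,2]
def toworld(cam,p):
    T=np.array(get_calibration(cam)["world_to_cam"]); return T[:3,:3].T@(np.array(p)-T[:3,3])
E
python3 - <<'E'
from h import *
for c in ["scene","side"]:
    im=grab_frame(c); cv2.imwrite(f"pics/{c}0.png",im)
    for n in ["nut_a_mid","nut_b_mid","nut_c_mid","stud"]:
        try:
            for b in boxes_of(c,n): 
                w=toworld(c,b["centre"]); print(c,n,round(b["conf"],2),w.round(),proj(c,w).round())
        except Exception as e: print(n,e)
print(sense())
E
```

```text
pics
scene nut_a_mid 0.88 [ 726. -310.   27.] [274. 415.]
scene nut_a_mid 0.85 [ 542. -227.   25.] [234. 316.]
scene nut_a_mid 0.77 [ 631. -264.   30.] [253. 358.]
scene nut_a_mid 0.75 [ 693. -170.   28.] [318. 344.]
scene nut_b_mid 0.65 [ 480. -314.   31.] [173. 325.]
scene nut_c_mid 0.84 [ 480. -122.   19.] [253. 264.]
scene stud 0.85 [593. 124.  70.] [380. 205.]
side nut_a_mid 0.96 [ 532. -228.   31.] [375. 343.]
side nut_a_mid 0.85 [ 682. -172.   25.] [409. 271.]
side nut_a_mid 0.71 [ 720. -309.   29.] [489. 305.]
side nut_a_mid 0.66 [ 623. -263.   32.] [430. 321.]
side nut_a_mid 0.38 [559. 114.  74.] [249. 203.]
side nut_b_mid 0.9 [ 469. -317.   31.] [391. 409.]
side nut_c_mid 0.56 [ 472. -124.   27.] [301. 325.]
side stud 0.68 [556. 119.  70.] [246. 204.]
{'clock': 0.5, 'qpos': array([ 1.21362385e+00,  3.53013299e-01,  1.63346143e+00,  3.55798945e-06,
        1.15519508e+00, -2.40388194e-03]), 'qvel': array([ 0.00046149, -0.00094523,  0.00081723, -0.00120575,  0.00115312,
        0.00087486]), 'joint_efforts': array([-4.23010506e-04, -6.04701161e+01, -3.42180061e+01, -1.53587175e-04,
        2.35236716e-03, -1.51199782e-05]), 'eef_pos': array([217.09789937, 586.04752336, 231.24632984]), 'tcp_rot': array([-3.14151551e+00, -3.44045985e-06,  2.78682262e+00]), 'contact_force': array([ 0.30715162,  0.12074347, -0.71609127]), 'wrist_torque': array([-0.04065132, -0.04175049,  0.03720016]), 'opening': 1.0037439368421575}
```

Run:
```python
import cv2
im=cv2.imread("pics/scene0.png"); cv2.imwrite("pics/s1.png",im)
c=cv2.resize(im[235:455,130:400],None,fx=2.7,fy=2.7,interpolation=cv2.INTER_CUBIC); cv2.imwrite("pics/s2.png",c)
```

```text
(no output)
```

View pics/scene0.png

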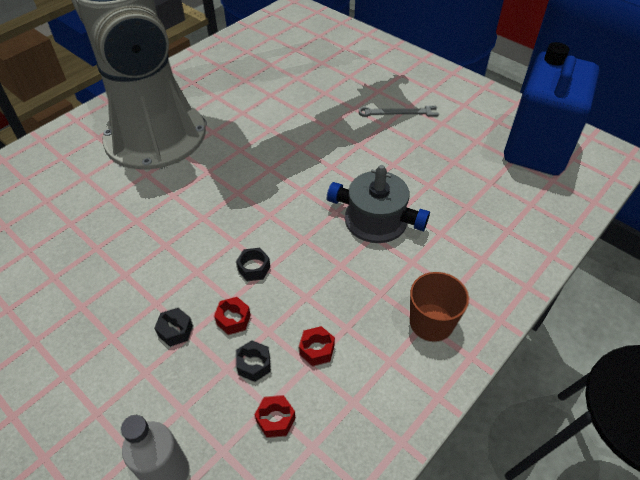

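View pics/s2.png

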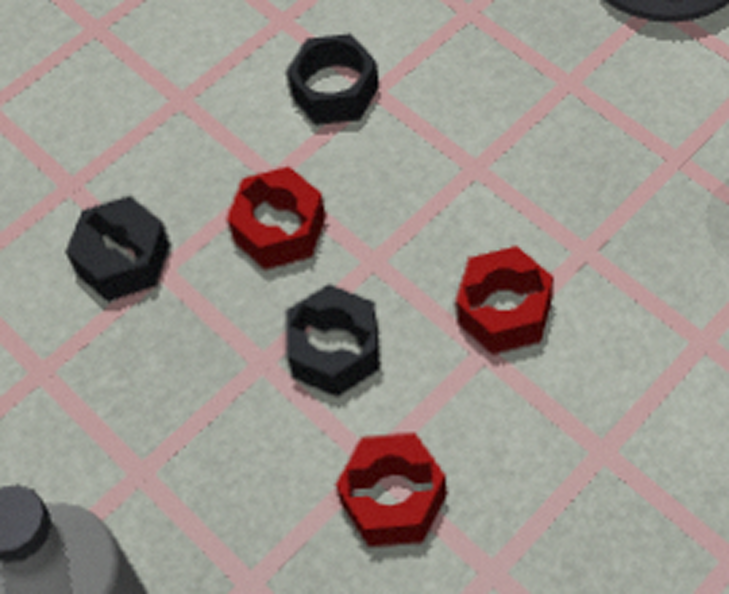

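The dark candidates are (253,360), slotted with a wide bore, which I take as nut_a. (173,327) is narrow, so nut_b, and (253,264) is plain, so nut_c. The red look-alikes at (232,315), (317,346) and (275,415) are not meant. The crop supports the choice of (253,360). Next I'll work out the wrist camera geometry and the strainer.

```bash
cat >> h.py <<'E'
from scipy.spatial.transform import Rotation as Ro
def Rt(s): return Ro.from_euler("xyz",s["tcp_rot"]).as_matrix()
def plan(P,yaw=None):
    s=sense(); R=Rt(s); d=R.T@(np.array(P,float)-s["eef_pos"]); print("tool shift",d.round(1),"steps",np.abs(d).max()/62.5)
    if yaw is not None:
        dy=(yaw-s["tcp_rot"][2]+np.pi/2)%np.pi-np.pi/2; print("tool z turn deg",-np.degrees(dy).round(2))
    print("tcp",s["eef_pos"].round(1),"rot",s["tcp_rot"].round(4),"t",s["clock"],"q",s["qpos"].round(2),"F",s["contact_force"].round(1),"open",round(s["opening"],3))
E
python3 - <<'E'
from h import *
s=sense();T=np.array(get_calibration("wrist")["world_to_cam"]);R=Rt(s)
c=-T[:3,:3].T@T[:3,3]
print("cam in tcp",(R.T@(c-s["eef_pos"])).round(1)); print((T[:3,:3]@R).round(3)); print(get_calibration("wrist")["intrinsics"],get_calibration("wrist")["k1"])
# blue caps triangulated
pts={}
for cam in["scene","side"]:
    im=cv2.imread(f"pics/{cam}0.png"); h=cv2.cvtColor(im,cv2.COLOR_BGR2HSV)
    m=((h[...,0]>100)&(h[...,0]<130)&(h[...,1]>150)&(h[...,2]>40)).astype(np.uint8)
    n,l,st,ce=cv2.connectedComponentsWithStats(m)
    for i in range(1,n):
        if 60<st[i,4]<1500: print(cam,st[i,4],ce[i].round(1),onz(cam,ce[i],45).round(1))
plan([575,120,330])
E
```

```text
cam in tcp [  68.6   -0.6 -141.8]
[[-0.     1.     0.001]
 [-0.962  0.    -0.272]
 [-0.272 -0.001  0.962]]
[[374.73066367   0.         321.85802584]
 [  0.         374.73066367 244.17703082]
 [  0.           0.           1.        ]] -0.02849204583732107
scene 730 [241.8   8.2] [-229.8  505.9   45. ]
scene 282 [336.3   4.6] [-30.  708.6  45. ]
scene 1338 [72.8 35.8] [-488.1   83.9   45. ]
scene 338 [90.3 91.5] [-212.5  -32.8   45. ]
scene 184 [333.5 191.4] [482.9 110.3  45. ]
scene 547 [631.5 209.2] [971.5 481.4  45. ]
scene 212 [421.  219.1] [664.2 169.   45. ]
side 93 [218.7 229. ] [492.6 123.3  45. ]
tool shift [-497.5 -312.7  -98.7] steps 7.960112646282888
tcp [217.1 586.  231.2] rot [-3.1415 -0.      2.7868] t 0.5 q [ 1.21  0.35  1.63  0.    1.16 -0.  ] F [ 0.3  0.1 -0.7] open 1.004
```

View pics/side0.png

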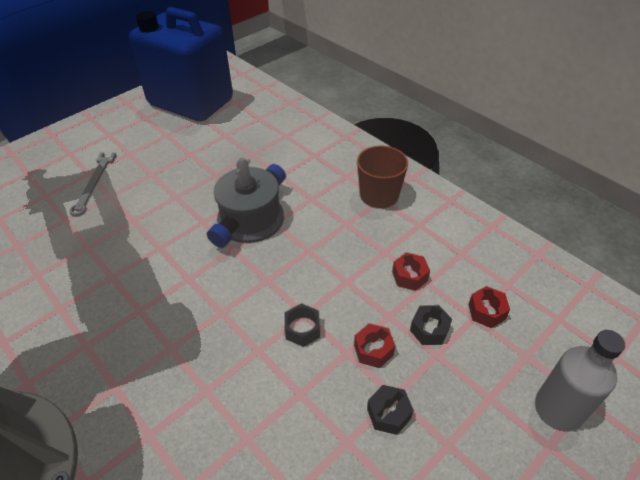

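Request:
{"fn": "servo_tool", "kwargs": {
  "rows": [
    [85,[-61,-37,-9],[0,0,0]],
    [85,[-61,-37,-9],[0,0,0]],
    [85,[-61,-37,-9],[0,0,0]],
    [85,[-61,-37,-9],[0,0,0]],
    [85,[-61,-37,-9],[0,0,0]],
    [85,[-61,-37,-9],[0,0,0]],
    [85,[-61,-37,-9],[0,0,0]],
    [85,[-61,-37,-6],[0,0,0]]
  ]
}}

```text
clock: 1.5
eef_pos: [526.9, 195.6, 292.0]
tcp_rot: [3.141, 0.001, 2.787]
contact_force: [1.3, 0.9, -0.5]
opening: 0.994
```

Request:
{"fn": "servo_tool", "kwargs": {
  "rows": [
    [85,[0,0,0],[0,0,0]],
    [85,[0,0,0],[0,0,0]]
  ]
}}

```text
clock: 1.75
eef_pos: [525.5, 197.1, 291.1]
tcp_rot: [3.142, -0.001, 2.786]
contact_force: [-0.3, 0.6, -0.8]
opening: 0.996
```

Run:
```python
from h import *
cal=get_calibration("wrist"); im=grab_frame("wrist"); cv2.imwrite("pics/w1.png",im)
import pickle; pickle.dump(cal,open("w1.pkl","wb"))
for b in boxes_of("wrist","stud"): w=toworld("wrist",b["centre"]); print(b["conf"],w.round(),proj("wrist",w).round())
g=onz("wrist",(320,240),135); print(g)
h=cv2.cvtColor(im,cv2.COLOR_BGR2HSV)
m=((h[...,0]>100)&(h[...,0]<130)&(h[...,1]>150)&(h[...,2]>40)).astype(np.uint8)
n,l,st,ce=cv2.connectedComponentsWithStats(m)
for i in range(1,n):
    if st[i,4]>60: print(st[i,4],ce[i].round(1),onz("wrist",ce[i],45).round(1))
plan([572,138,300])
```

```text
0.89 [564. 148.  80.] [290. 266.]
[535.15596413 191.73887507 135.        ]
768 [234.2 197.3] [483.7 115.   45. ]
3322 [621.7 263.1] [698.6 488.1  45. ]
687 [346.7 327.7] [666.1 175.3  45. ]
tool shift [-65.  -40.1  -8.9] steps 1.0399478622481682
tcp [524.9 198.1 291.1] rot [-3.1415e+00 -6.0000e-04  2.7879e+00] t 1.85 q [ 0.36  0.2   1.7   0.    1.24 -0.86] F [-0.1  0.1 -0.1] open 0.997
```

View pics/w1.png

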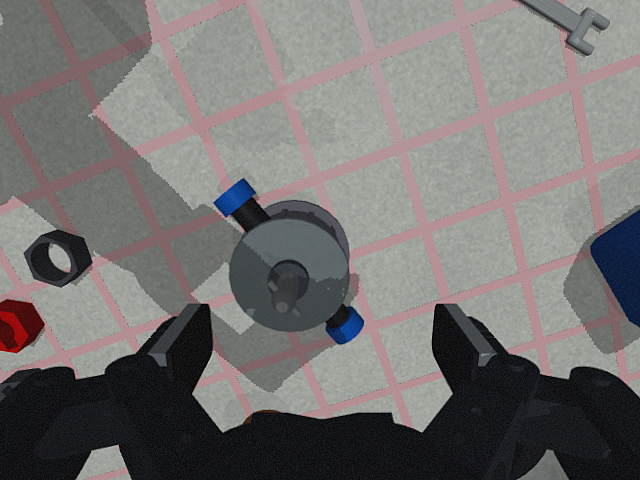

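The wrist view shows the lid centred near (290,275) and the stud tip near (283,305). The blue caps at (234,197) and (347,328) give a yaw of about 18°. I'll go closer, centred over the stud.

Request:
{"fn": "servo_tool", "kwargs": {
  "rows": [
    [85,[-32,-17,30],[0,0,0]],
    [85,[-32,-17,30],[0,0,0]],
    [85,[0,0,0],[0,0,0]],
    [85,[0,0,0],[0,0,0]]
  ]
}}

```text
clock: 2.35
eef_pos: [573.3, 144.4, 231.6]
tcp_rot: [3.141, -0.0, 2.788]
contact_force: [0.6, 1.9, -0.1]
opening: 0.995
```

Run:
```python
from h import *
cal=get_calibration("wrist"); im=grab_frame("wrist")
h=cv2.cvtColor(im,cv2.COLOR_BGR2HSV)
m=((h[...,0]>100)&(h[...,0]<130)&(h[...,1]>150)&(h[...,2]>40)).astype(np.uint8)
n,l,st,ce=cv2.connectedComponentsWithStats(m)
for i in range(1,n):
    if st[i,4]>60: print(st[i,4],ce[i].round(1),onz("wrist",ce[i],45,cal).round(1))
# overlay model at guess
def ov(im,c,yaw,z0=95):
    u=np.array([np.cos(yaw),np.sin(yaw),0]);c=np.array([*c,z0])
    for rr,z,col in((61,-12,(0,255,255)),(20,0,(0,255,0)),(5,55,(0,0,255))):
        pts=[proj("wrist",c+[rr*np.cos(t),rr*np.sin(t),z],cal) for t in np.linspace(0,6.28,60)]
        cv2.polylines(im,[np.array(pts).round().astype(int)],True,col,1)
    a,b=[proj("wrist",c+s*20*u+[0,0,37],cal).round().astype(int) for s in(1,-1)]
    cv2.line(im,tuple(map(int,a)),tuple(map(int,b)),(255,0,255),1)
o=im.copy(); ov(o,(575,142),np.radians(18.2))
o=np.hstack([x[150:350,220:420] for x in(im,o)])
cv2.imwrite("pics/w2.png",cv2.resize(cv2.convertScaleAbs(o,alpha=1.5),None,fx=2,fy=2,interpolation=cv2.INTER_CUBIC)); cv2.imwrite("pics/w2raw.png",im)
import pickle; pickle.dump(cal,open("w2.pkl","wb"))
plan([575,142,230])
```

```text
1258 [251.3 132.8] [483.4 113.2  45. ]
1023 [385.7 298.7] [667.  173.6  45. ]
tool shift [-2.3 -1.9  2.1] steps 0.036131429074650424
tcp [573.5 144.5 232.1] rot [3.1409e+00 4.0000e-04 2.7881e+00] t 2.4 q [ 0.24  0.3   1.71  0.    1.13 -0.97] F [-0.4  1.2  0.3] open 0.994
```

View pics/w2.png

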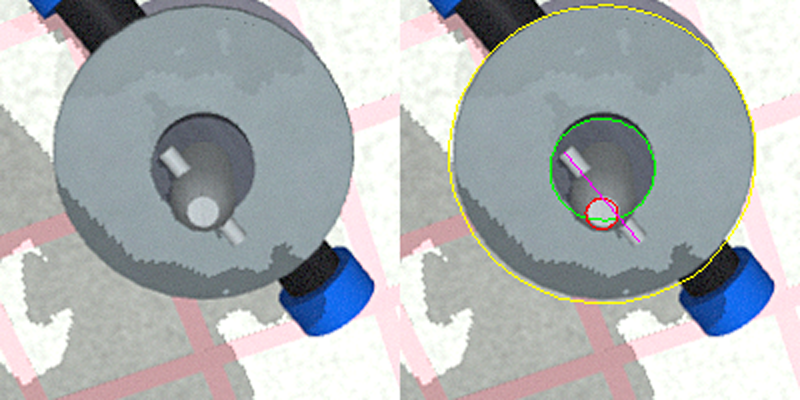

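The overlay matches the image, so the stud is at about (575,142) and the pin yaw about 18.2°. Next is a look at nut_a.

Request:
{"fn": "servo_tool", "kwargs": {
  "rows": [
    [85,[-27,-52,0],[0,0,0]],
    [85,[-27,-52,0],[0,0,0]],
    [85,[-27,-52,10],[0,0,0]],
    [85,[-27,-52,15],[0,0,0]],
    [85,[-27,-52,20],[0,0,0]],
    [85,[-27,-52,20],[0,0,0]],
    [85,[-27,-52,15],[0,0,0]],
    [85,[0,0,0],[0,0,0]]
  ]
}}

```text
clock: 3.4
eef_pos: [624.8, -266.4, 151.0]
tcp_rot: [-3.141, 0.0, 2.784]
contact_force: [0.8, -0.7, 0.7]
opening: 0.995
```

Request:
{"fn": "servo_tool", "kwargs": {
  "rows": [
    [85,[0,0,0],[0,0,0]],
    [85,[0,0,0],[0,0,0]]
  ]
}}

```text
clock: 3.65
eef_pos: [625.2, -262.2, 152.3]
tcp_rot: [3.141, 0.001, 2.789]
contact_force: [0.2, -0.1, 0.5]
opening: 0.993
```

```bash
cat > nut.py <<'E'
from h import *
from scipy.optimize import minimize
import pickle
cal=get_calibration("wrist"); im=grab_frame("wrist"); cv2.imwrite("pics/w3raw.png",im); pickle.dump(cal,open("w3.pkl","wb"))
M=None
for b in trace("wrist","nut_a_mid"):
    ys,xs=np.where(b["mask"]); col=im[b["mask"]].mean(0); print(round(b["conf"],2),xs.mean(),ys.mean(),col.round(),len(xs))
    if col[2]<1.5*col[1] and M is None and abs(xs.mean()-320)<150: M=b["mask"]
def shape():
    hexa=[(56/np.sqrt(3)*np.cos(a),56/np.sqrt(3)*np.sin(a)) for a in np.arange(6)*np.pi/3]
    a=np.arcsin(8.5/15.5); t=np.linspace(a,np.pi-a,15); top=[(15.5*np.cos(x),15.5*np.sin(x)) for x in t]
    hole=[(24.5,-8.5),(24.5,8.5)]+top+[(-24.5,8.5),(-24.5,-8.5)]+[(-x,-y) for x,y in top]
    return np.array(hexa),np.array(hole)
H,B=shape()
def pr(S,p,z):
    c,s=np.cos(p[2]),np.sin(p[2]); W=S@np.array([[c,s],[-s,c]])+p[:2]
    return np.array([proj("wrist",[*w,z],cal) for w in W])
def render(p):
    A=np.zeros((480,640),np.uint8); f=lambda P:(P*16).round().astype(np.int32)
    ht,hb=pr(H,p,30),pr(H,p,0); cv2.fillConvexPoly(A,cv2.convexHull(f(np.vstack([ht,hb]))),255,cv2.LINE_AA,4)
    a=np.zeros_like(A);b=np.zeros_like(A); cv2.fillPoly(a,[f(pr(B,p,30))],255,cv2.LINE_AA,4);cv2.fillPoly(b,[f(pr(B,p,0))],255,cv2.LINE_AA,4)
    return np.clip(A.astype(float)-np.minimum(a,b),0,255)/255
# crisp mask from darkness
if M is None: M=trace("wrist","nut_a_mid")[0]["mask"]
ys,xs=np.where(M); c0=onz("wrist",(xs.mean(),ys.mean()),15,cal)
Md=M.astype(float)
best=min((minimize(lambda q:np.abs(render([q[0],q[1],q[2]/30])-Md).sum(),[c0[0],c0[1],30*th],method="Nelder-Mead",options=dict(initial_simplex=[[c0[0]+i,c0[1]+j,30*th+k] for i,j,k in((0,0,0),(5,0,0),(0,5,0),(0,0,8))],maxiter=120)) for th in np.arange(6)*np.pi/6),key=lambda r:r.fun)
p=best.x.copy();p[2]/=30; print("nut a",p[:2].round(1),"yaw deg",np.degrees(p[2]).round(1),"err",best.fun,Md.sum())
o=im.copy()
for S in(H,B):cv2.polylines(o,[pr(S,p,30).round().astype(int)],True,(0,255,255),1)
cv2.imwrite("pics/w3.png",cv2.resize(cv2.convertScaleAbs(o[60:460,80:560],alpha=1.4),None,fx=1.5,fy=1.5))
plan([p[0],p[1],60],p[2])
E
python3 nut.py
```

```text
0.85 312.20830557406174 358.2111925383078 [ 16.  17. 101.] 4503
0.79 462.9972677595628 266.634720470786 [ 14.  15. 137.] 4758
0.72 327.5043659043659 90.04261954261955 [ 25.  26. 125.] 4810
0.68 322.7698178237321 237.88207779419005 [55. 51. 50.] 4062
nut a [ 628.1 -263.8] yaw deg 198.7 err 345.6941176470588 4062.0
tool shift [-3.2 -0.2 92.2] steps 1.4745977354493256
tool z turn deg -38.93
tcp [ 625.1 -262.4  152.2] rot [3.1415e+00 1.0000e-03 2.7886e+00] t 3.75 q [-0.4   0.51  1.58  0.    1.05 -1.62] F [ 1.1 -0.2  0.2] open 0.992
```

View pics/w3.png

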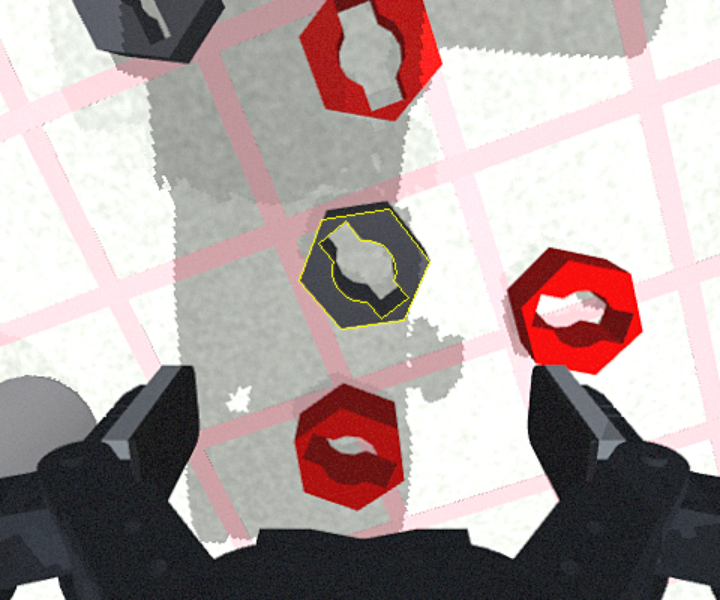

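The wrist picture shows nut_a, dark with a wide-slotted bore, at crop (365,265) and the model fits it. It lies at (628,-264) with yaw 18.7°. I'll grip across the ±y flats, which is clear of the red neighbours.

Request:
{"fn": "servo_tool", "kwargs": {
  "rows": [
    [85,[-3.2,-0.2,15],[0,0,-9.8]],
    [85,[0,0,25],[0,0,-9.8]],
    [85,[0,0,20],[0,0,-9.8]],
    [85,[0,0,20],[0,0,-9.6]],
    [85,[0,0,0],[0,0,0]],
    [85,[0,0,0],[0,0,0]],
    [85,[0,0,0],[0,0,0]]
  ]
}}

```text
clock: 4.62
eef_pos: [628.3, -265.2, 72.5]
tcp_rot: [-3.14, 0.001, -2.818]
contact_force: [0.3, 1.0, -0.7]
opening: 0.993
```

```bash
python3 -c "
from h import *
plan([628,-263.9,4],np.radians(18.7))"
```

```text
tool shift [-0.1  1.4 68.5] steps 1.0962036268302209
tool z turn deg -0.13
tcp [ 628.3 -265.2   72.5] rot [-3.1404e+00  1.3000e-03 -2.8175e+00] t 4.625 q [-0.4   0.61  1.62 -0.    0.92 -2.3 ] F [ 0.3  1.  -0.7] open 0.993
```

Request:
{"fn": "servo_tool", "kwargs": {
  "rows": [
    [85,[0,1,30],[0,0,0]],
    [85,[0,0,28],[0,0,0]],
    [85,[0,0,10],[0,0,0]],
    [85,[0,0,0],[0,0,0]],
    [45,[0,0,0],[0,0,0]],
    [45,[0,0,0],[0,0,0]],
    [45,[0,0,0],[0,0,0]],
    [45,[0,0,0],[0,0,0]]
  ],
  "force": 50
}}

```text
clock: 5.62
eef_pos: [628.2, -264.6, 4.8]
tcp_rot: [-3.14, 0.002, -2.816]
contact_force: [-0.5, 0.4, 6.0]
opening: 0.641
```

Request:
{"fn": "servo_tool", "kwargs": {
  "rows": [
    [45,[0,0,0],[0,0,0]],
    [45,[0,0,0],[0,0,0]],
    [45,[0,0,0],[0,0,0]]
  ]
}}

```text
clock: 6.0
eef_pos: [628.2, -264.6, 4.8]
tcp_rot: [-3.14, 0.002, -2.816]
contact_force: [0.0, 0.6, 6.8]
opening: 0.645
```

Request:
{"fn": "servo_tool", "kwargs": {
  "rows": [
    [45,[0,0,-30],[0,0,0]],
    [45,[0,0,-50],[0,0,0]],
    [45,[0,0,-50],[0,0,0]],
    [45,[-8,40,-40],[0,0,0]],
    [45,[-8,40,-25],[0,0,0]],
    [45,[-8,40,0],[0,0,0]],
    [45,[-8,40,0],[0,0,0]],
    [45,[-8,40,0],[0,0,0]]
  ]
}}

```text
clock: 7.0
eef_pos: [600.8, -60.7, 198.9]
tcp_rot: [-3.141, 0.001, -2.816]
contact_force: [0.2, -0.1, -0.4]
opening: 0.642
```

Request:
{"fn": "servo_tool", "kwargs": {
  "rows": [
    [45,[-8,40,0],[0,0,0]],
    [45,[-8,40,0],[0,0,0]],
    [45,[-8,40,0],[0,0,0]],
    [45,[-8,40,0],[0,0,0]],
    [45,[-8,42,0],[0,0,0]],
    [45,[0,0,0],[0,0,0]],
    [45,[0,0,0],[0,0,0]],
    [45,[0,0,0],[0,0,0]]
  ]
}}

```text
clock: 8.0
eef_pos: [574.4, 141.2, 198.4]
tcp_rot: [-3.141, -0.0, -2.817]
contact_force: [0.5, 0.9, -1.4]
opening: 0.646
```

Run:
```python
from h import *
plan([575,142,200],np.radians(18.2))
cal=get_calibration("wrist"); im=grab_frame("wrist"); o=im.copy(); s=sense();R=Rt(s); p=s["eef_pos"]
# nut in hand model: centre 10.2 above TCP, top 25.2 above TCP; tool x = nut -x
H=[(56/3**.5*np.cos(a),56/3**.5*np.sin(a)) for a in np.arange(6)*np.pi/3]
B=[(24.5,-8.5),(24.5,8.5),(-24.5,8.5),(-24.5,-8.5)]
for S,z,c in((H,-25.2,(0,255,255)),(B,-25.2,(0,255,255)),(B,4.8,(0,200,0))):
    q=np.array([proj("wrist",p+R@np.array([a,b,z]),cal) for a,b in S]).round().astype(int); cv2.polylines(o,[q],True,c,1)
C=np.array([575,142,95]);u=np.array([np.cos(.3176),np.sin(.3176),0])
q=[tuple(map(int,proj("wrist",C+[0,0,37]+k*20*u,cal).round())) for k in(1,-1)]; cv2.line(o,*q,(255,0,255),1)
x=np.hstack([im,o])[130:430]; x=np.hstack([im[150:430,170:470],o[150:430,170:470]])
cv2.imwrite("pics/w4.png",cv2.resize(cv2.convertScaleAbs(x,alpha=1.6),None,fx=1.33,fy=1.33))
```

```text
tool shift [-0.8  0.6 -1.6] steps 0.026045730412844685
tool z turn deg 0.41
tcp [574.4 141.2 198.4] rot [-3.1413 -0.     -2.8167] t 8.0 q [ 0.24  0.33  1.74 -0.    1.07 -1.66] F [ 0.5  0.9 -1.4] open 0.646
```

View pics/w4.png

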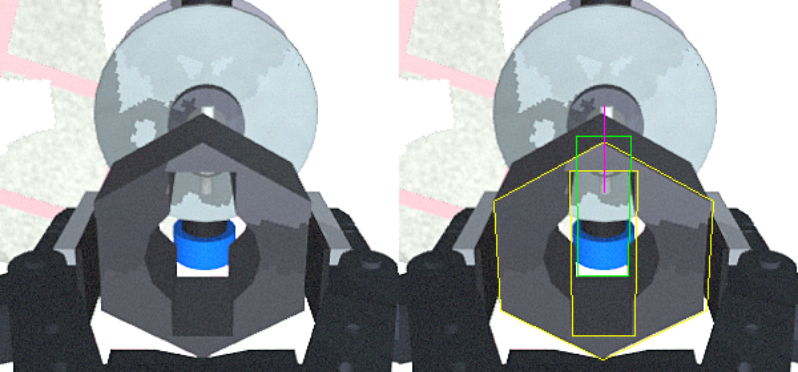

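The held nut fits its model, with slot edges at 170 and 237 px in the left panel. The pin shows through the slot at about 207, roughly 1.5 mm off in tool y. I'll correct that and lower.

Request:
{"fn": "servo_tool", "kwargs": {
  "rows": [
    [45,[-0.5,1.4,10],[0,0,0.4]],
    [45,[0,0,15],[0,0,0]],
    [45,[0,0,15],[0,0,0]],
    [45,[0,0,10],[0,0,0]],
    [45,[0,0,5],[0,0,0]],
    [45,[0,0,5],[0,0,0]],
    [45,[0,0,5],[0,0,0]],
    [45,[0,0,0],[0,0,0]]
  ]
}}

```text
clock: 9.05
eef_pos: [574.2, 143.8, 133.1]
tcp_rot: [3.142, -0.0, -2.823]
contact_force: [0.4, -0.4, -1.3]
opening: 0.642
```

Request:
{"fn": "servo_tool", "kwargs": {
  "rows": [
    [45,[0,0,7],[0,0,0]],
    [45,[0,0,7],[0,0,0]],
    [45,[0,0,7],[0,0,0]],
    [45,[0,0,5],[0,0,0]],
    [45,[0,0,3],[0,0,0]],
    [45,[0,0,1.5],[0,0,0]],
    [45,[0,0,0],[0,0,0]],
    [45,[0,0,0],[0,0,0]]
  ]
}}

```text
clock: 10.05
eef_pos: [574.5, 143.8, 103.0]
tcp_rot: [-3.142, 0.0, -2.823]
contact_force: [0.2, -0.0, -1.0]
opening: 0.643
```

Request:
{"fn": "servo_tool", "kwargs": {
  "rows": [
    [45,[0,0,1.5],[0,0,0]],
    [45,[0,0,1],[0,0,0]],
    [45,[0,0,0.5],[0,0,0]],
    [45,[0,0,0],[0,0,0]]
  ]
}}

```text
clock: 10.55
eef_pos: [574.3, 143.8, 99.8]
tcp_rot: [-3.142, 0.0, -2.823]
contact_force: [0.2, 0.8, 0.4]
opening: 0.644
```

Request:
{"fn": "servo_tool", "kwargs": {
  "rows": [
    [45,[0,0,0],[0,0,10]],
    [45,[0,0,0],[0,0,10]],
    [45,[0,0,0],[0,0,10]],
    [45,[0,0,0],[0,0,10]],
    [45,[0,0,0],[0,0,10]],
    [45,[0,0,0],[0,0,10]],
    [45,[0,0,0],[0,0,10]],
    [45,[0,0,0],[0,0,10]]
  ]
}}

```text
clock: 11.55
eef_pos: [574.5, 143.8, 99.8]
tcp_rot: [3.141, 0.0, 2.058]
contact_force: [-0.7, 0.2, -0.5]
opening: 0.646
```

Request:
{"fn": "servo_tool", "kwargs": {
  "rows": [
    [45,[0,0,0],[0,0,10]],
    [45,[0,0,0],[0,0,0]],
    [45,[0,0,0],[0,0,0]]
  ]
}}

```text
clock: 11.92
eef_pos: [574.3, 143.8, 99.8]
tcp_rot: [3.142, -0.0, 1.894]
contact_force: [-0.1, -0.2, 0.8]
opening: 0.644
```

Request:
{"fn": "servo_tool", "kwargs": {
  "rows": [
    [60,[0,0,0],[0,0,0]],
    [75,[0,0,0],[0,0,0]],
    [85,[0,0,0],[0,0,0]],
    [85,[0,0,0],[0,0,0]],
    [85,[0,0,0],[0,0,0]],
    [85,[0,0,0],[0,0,0]]
  ]
}}

```text
clock: 12.68
eef_pos: [574.3, 143.8, 99.8]
tcp_rot: [3.142, -0.0, 1.89]
contact_force: [-0.3, -0.5, 0.4]
opening: 0.992
```

Request:
{"fn": "servo_tool", "kwargs": {
  "rows": [
    [85,[0,0,-20],[0,0,0]],
    [85,[0,0,-40],[0,0,0]],
    [85,[0,0,-50],[0,0,0]],
    [85,[0,0,-40],[0,0,0]],
    [85,[0,0,0],[0,0,0]],
    [85,[0,0,0],[0,0,0]],
    [85,[0,0,0],[0,0,0]]
  ]
}}

```text
clock: 13.55
eef_pos: [573.5, 143.6, 248.3]
tcp_rot: [-3.139, -0.0, 1.89]
contact_force: [-0.2, 0.5, -0.3]
opening: 0.996
```

Run:
```python
from h import *
cal=get_calibration("wrist"); im=grab_frame("wrist"); o=im.copy()
H=[(56/3**.5*np.cos(a),56/3**.5*np.sin(a)) for a in np.arange(6)*np.pi/3]
B=[(24.5,-8.5),(24.5,8.5),(-24.5,8.5),(-24.5,-8.5)]
y=1.894;A=np.array([[np.cos(y),np.sin(y)],[-np.sin(y),np.cos(y)]])
for S in(H,B):
    q=np.array([proj("wrist",[*(np.array(s)@A+[574.4,143.5]),125],cal) for s in S]).round().astype(int); cv2.polylines(o,[q],True,(0,255,255),1)
x=np.hstack([im[100:400,170:470],o[100:400,170:470]])
cv2.imwrite("pics/w5.png",cv2.resize(cv2.convertScaleAbs(x,alpha=1.6),None,fx=1.33,fy=1.33))
cv2.imwrite("pics/scene_end.png",grab_frame("scene")); 
for n in["nut_b_mid","nut_c_mid","nut_a_mid"]:
    for b in boxes_of("scene",n): print(n,round(b["conf"],2),toworld("scene",b["centre"]).round())
plan([574,143,250])
```

```text
nut_b_mid 0.58 [ 482. -317.   31.]
nut_c_mid 0.86 [ 479. -123.   20.]
nut_a_mid 0.91 [583. 128. 124.]
nut_a_mid 0.9 [ 731. -310.   31.]
nut_a_mid 0.9 [ 692. -170.   29.]
nut_a_mid 0.82 [ 541. -227.   27.]
nut_a_mid 0.15 [ 481. -317.   29.]
tool shift [-0.6 -0.4 -0.9] steps 0.013767908565631596
tcp [574.1 143.7 249.1] rot [-3.1405e+00 -1.0000e-04  1.8897e+00] t 13.8 q [ 0.24  0.29  1.69 -0.    1.17 -0.08] F [-0.2 -0.1  0.3] open 0.996
```

View pics/w5.png

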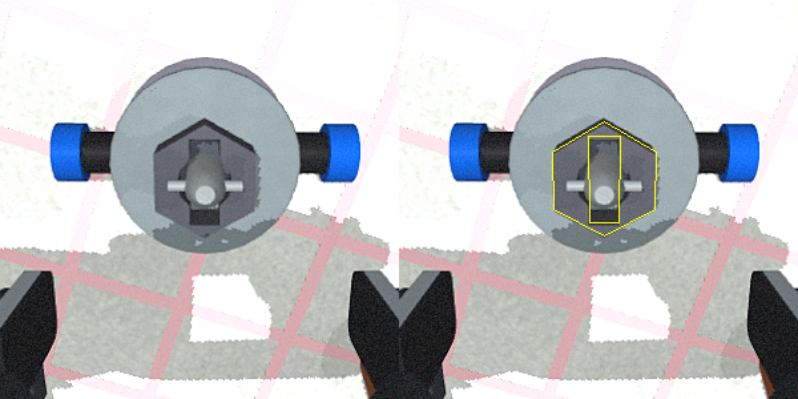

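View pics/scene_end.png

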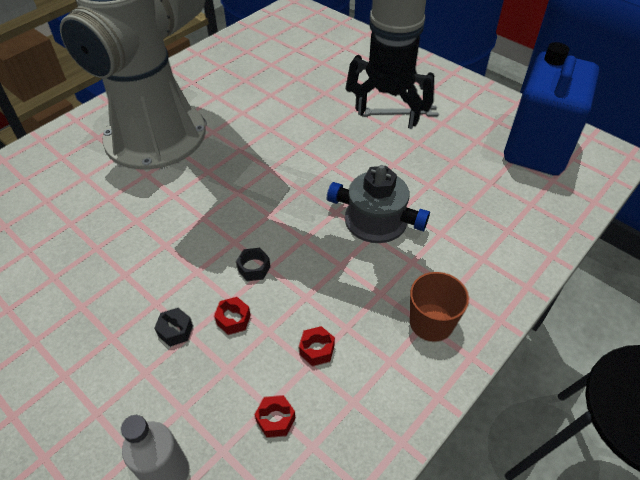

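The wrist view shows the nut seated around the stud at (205,180), with the pin across its slots and the nut matching the home-height model. The scene view shows the other two nuts untouched at (173,327) and (253,264), and the gripper clear.

```bash
python3 -c "
from rig import *
print(sign_off())"
```

```text
the job is handed in; nothing more can be done
None
```

I put the dark slotted nut with the 31 mm bore (nut_a) over the stud and its cross pin. I lowered it to the seat, turned it 90° and let go, and signed off at about 14 s.

The last checks showed no failures:
- **Fit:** the final wrist picture has the slots square to the pin. The nut outline matches the home-height model to within about 1–2 mm.
- **Height:** this comes from the tool height at release, which puts the nut's underside within about 1 mm of the seat. There was no clear contact-force rise, so the force reading did not confirm it.
- **Other nuts:** the final scene picture and the network both put nut_b and nut_c on the table where they started.
- **Robot:** the open gripper stood about 100 mm above the stud tip, with the force reading near 0 N.

One earlier disagreement came up while measuring. Two wrist views placed the stud about 1.5 mm apart. I used the later view, and the nut went down without resistance.

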